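Finish the pinwheel layer of cartons and square it up

TASK

Finish the layer of cartons on the pallet slab: take the two cartons from the chute and set them down flat, without dropping them, in the two open places, crosswise to the two already there, so that the four make a square pinwheel - each carton covering the end of the next, side by side with gaps of about a centimetre or less, and an empty square left in the middle. Then push the squaring bar (the one with the black grip) fully home against its end stops, so that the layer is held together between bar and fence. Leave the other things on the bench where they are.

Things in the scene. Friction and masses are not known exactly. Their poses are not given: they have to be found in the camera images.
- slab: Wooden pallet slab in a fixed squaring frame; position and yaw vary, it cannot shift. Deck 260 (x) x 270 (y), top 45 above the bench. Origin: on the bench under the centre of the deck and of the finished layer; z up. Layer in this frame, with 6 mm gaps: laid_near (-33, -83), laid_far (33, 83), long along x; chute cartons (83, -33) and (-83, 33), long along y; the middle 106 x 106 stays empty.
- place_far (a point): Middle of the open place beyond the +x end of laid_near, on the deck top, slab (83, -33): a carton goes here long along the slab's y, its one end near the fence, the other near laid_far's side. Axes as the slab's.
- place_near (a point): Middle of the open place beyond the -x end of laid_far, on the deck top, slab (-83, 33): a carton goes here long along the slab's y, its one end near laid_near's side, the other towards the bar. Axes as the slab's.
- fence (a point): Middle of the inner face of the fixed blue fence along the deck's -y edge, on the deck top, at slab y = -116. The fence is 250 long (slab x), its top 85 above the bench. The deck's +x and -x edges are open.
- chute_low: Brown cardboard carton, 160 long (its x) x 60 wide (its y) x 60 high (its z), mass 0.25 to 0.5 kg, a strip of pale tape along its top. Origin: centre of its underside. Lies on the chute against the stop at its lower end, long axis down the slope.
- chute_high: Brown cardboard carton, 160 long (its x) x 60 wide (its y) x 60 high (its z), mass 0.25 to 0.5 kg, a strip of pale tape along its top. Origin: centre of its underside. Lies on the chute behind chute_low, 5 mm up the slope from it, same posture. It may stay or slide down to the stop once chute_low is gone.
- laid_near: Brown cardboard carton, 160 long (its x) x 60 wide (its y) x 60 high (its z), mass 0.25 to 0.5 kg, a strip of pale tape along its top. Origin: centre of its underside. Already on the slab, along the fence, its x along the slab's x; loose, up to 4 mm off in x and 2 mm in y.
- laid_far: Brown cardboard carton, 160 long (its x) x 60 wide (its y) x 60 high (its z), mass 0.25 to 0.5 kg, a strip of pale tape along its top. Origin: centre of its underside. Already on the slab on the bar's side, its x along the slab's x; loose, up to 4 mm off in x and lying 6 to 13 mm too far out (+y), for the bar to push in.
- chute: Fixed steel delivery chute on blue legs; position and yaw vary. Origin: on the bench under its middle; x points up the slope (towards the robot), z up. Its face rises towards +x at 30 degrees from level, from height 40 at x = -160 to 225 at x = 160; a 28 mm stop lip closes the lower end. Side flanges, 78 apart, stand 14 above the face; above that a carton's sides are free.
- bar (a joint): Travel of the aluminium squaring bar along the deck's +y edge: 0 = fully home (on two rubber end stops), grows as it moves out along the slab's +y, to 0.058 m at most; starts 40 to 56 mm out. About 3 N of friction; stays where left. Its face to the cartons is at slab y = 116 + travel, top 91 above the bench; home, it leaves 232 mm to the fence for a layer of 220.
- bar_grip (a point): Middle of the black grip of the squaring bar, at the height to pinch it: an upright block 60 (slab x) x 18 (slab y) x 47 high, top 17 above this point (112 above the bench), standing on a carriage plate 65 above the bench. It lies at slab x = 0, y = 189 + travel, and moves with the bar.
- tape_roll: Bystander: roll of brown tape lying flat, 110 diameter x 48 high. Origin: centre of its underside.
- air_cylinder: Bystander: spare air cylinder lying on the bench, 235 long (its x) x 56 x 56, origin under the middle of its barrel.
- screwdriver: Bystander: screwdriver with an orange handle, 200 long (its x), lying on the bench.
Things that resemble listed ones, but are neither listed nor needed, are in the scene too. Leave any purple look-alike of the chute_high alone.

How it is judged:
By the outcome, as a careful person would: the job done as asked, in the order asked, and still so for the second after the job is handed in, with the robot touching nothing.
It also fails if it takes over 64 s, if anything falls off the work surface, if the arm or the gripper's body presses on something with over 40 N, if the wrist force passes 120 N, or if a joint passes its speed limit or range.

ROBOT

A 6-joint arm with a two-finger parallel gripper is mounted at the origin on the work surface. World frame = base frame: x ahead of the robot, y to its left, z up, the work surface at z = 0. Lengths are in mm, angles in rad, forces in N, time in s.
With the tool pointing down it reaches from about 275 to 750 mm from the base axis. Payload 10.2 kg.
Tool frame: the origin (TCP) lies midway between the tips of the shut fingers; the grasp point (between the pads) lies 19 mm behind it; z points along the fingers, y is the line along which they close (so a half turn about z gives the same grasp; the last joint's range is limited). The gripper opens to 85 mm and grips with 20 to 120 N. Pads are 22 mm wide; open, the fingers measure 114 mm over their backs; the gripper's body (76 mm by 85 mm) begins 54 mm behind the grasp point. The pads swing forward as they close: fully open they stand 13 mm farther back than shut.
Start: joints at [1.008, 0.313, 1.498, -0, 1.331, -0.223], TCP at [174.995, 494.983, 231.294] pointing down, gripper open.
Joint ranges: [-2.94, 2.94], [-0.97, 2.17], [0.19, 2.56], [-1.23, 4.37], [0.02, 3.11], [-2.88, 2.88]. Speed limits (rad/s): [2.39, 2.39, 3.01, 3.14, 3.14, 3.14].

INTERFACE

Orientations are given as a unit quaternion [w, x, y, z].
In Python, from rig import ctrl, capture, camera_info gives the robot as it stands.
- The arm moves only by the tool apply_moves, never from a script. Its argument "targets" is a list of rows, each a list of 3 entries, a list of its own where there are three numbers: the finger opening in mm, from 0 to 85.4, then the shift along the world's x, y, z in mm, then the turn, a rotation vector about the world's x, y, z in degrees. In form: [[grip, [dx, dy, dz], [rx, ry, rz]], ...]. A call has 1 to 20 rows; each row is the pose to reach, as a shift and turn from the pose commanded when the call began; what a row does not reach only later rows make up. A row lasts 1/10 s, in which the tool goes at most 50 mm and 8.59 degrees, less where a joint would pass 70% of its speed; a pose out of reach is approached as far as the arm can. A call with a gripper value outside its range is refused whole. The fingers move at their own pace and stop on an object; "squeeze" is the grip in N (left out, the last holds). Time passes only in rows, so rows that repeat a pose let the fingers close. It gives the time, the measured TCP pose, the force, the opening and the grip force at its end, in the units of the state.
- ctrl.sense(): the state, without advancing time (a new reading comes with each control period).
- capture(name): name is "side" or "top"; returns (picture, depth): 400x640x3 uint8, blue, green, red; 400x640 float32, mm along the optical axis (not along the pixel's ray), 0 where there is no reading.
- camera_info(name): a dict with "vfov" (degrees; the focal length in pixels is half the picture's height over the tangent of half this angle, whatever the lens; pixels are square), "cx", "cy" (the principal point, pixels), "k1" (the pictures are not rectified: a ray, as slopes to the right and down, at radius r is drawn at 1 + k1 r^2 times it, then the intrinsics apply), "extrinsics" (4x4, takes a point from camera to world coordinates). Camera axes: x right, y down, z forward; pixel columns grow to the right and rows downward; lengths in mm; the calibration is good to about 2 mm. A picture is of the moment at which its call begins. camera_info takes no time and is no camera call.
- ctrl.finish_job(): hands the job in; it is judged then, once.
The state is a dict: "time_s": time; "joints": joint angles; "dq": joint speeds; "tau": joint torques, N m; "eef_pos": TCP position; "ee_rot": TCP orientation; "force": force on the tool from outside, world axes, zero at the start; "wrist_torque": the same for the moment, N m; "grip_width": opening from 0.0 (shut) to 1.0 (fully open); "grip_force": force on a finger pad.
Only numpy, scipy, OpenCV 4.12 (cv2) and the standard library are available. Lean on these libraries where they do the work, as an engineer would, in place of code of your own. Each camera call takes 0.05 s, during which the arm holds its last target. There are 200 camera calls.

## Working session

There is one attempt and no reset: what is moved stays moved. The work goes in short steps, Python scripts to look and compute and a tool call to move; the robot and the scene stay as the last step left them, time stands still between calls to the robot, and variables do not carry over. Pictures are saved under pics/ and viewed, at most 10 in all, crops included, and the job is handed in when it is done.

Besides the shell and the picture viewer there is one more tool, called after ">>>" in YAML: its name, and indented under it one key for each argument. apply_moves: Moves the arm, as the interface text tells. Its arguments: {"type":"object","properties":{"targets":{"type":"array","items":{"type":"array"}},"squeeze":{"type":"number"}},"required":["targets"]}

```bash
ls; mkdir -p pics; cat > h.py <<'E'
import numpy as np,cv2
from rig import ctrl,capture,camera_info
def K(n):
    i=camera_info(n);f=200/np.tan(np.radians(i["vfov"])/2);return f,i["cx"],i["cy"],i["k1"],np.array(i["extrinsics"])
def rays(n,uv):
    f,cx,cy,k1,E=K(n);uv=np.atleast_2d(np.asarray(uv,float));d=(uv-[cx,cy])/f;s=d.copy()
    for _ in range(30): s=d/(1+k1*(s**2).sum(1,keepdims=True))
    return s,E
def onz(n,uv,z):
    s,E=rays(n,uv);D=np.c_[s,np.ones(len(s))]@E[:3,:3].T;o=E[:3,3];return o+D*((z-o[2])/D[:,2])[:,None]
def cloud(n,depth):
    v,u=np.mgrid[0:400,0:640];s,E=rays(n,np.c_[u.ravel(),v.ravel()]);d=depth.ravel()[:,None]
    P=(np.c_[s,np.ones(len(s))]*d)@E[:3,:3].T+E[:3,3];P[d[:,0]==0]=np.nan;return P.reshape(400,640,3)
E
python3 - <<'E'
from h import *
print(ctrl.sense())
for n in("side","top"):
    p,d=capture(n);cv2.imwrite(f"pics/{n}0.png",p);np.save(f"{n}0.npy",d);print(n,K(n),(d>0).mean())
E
```

```text
pics
{'time_s': 0.0, 'joints': array([ 1.00761828e+00,  3.13428073e-01,  1.49847038e+00, -2.01865631e-06,
        1.33098539e+00, -2.23396465e-01]), 'dq': array([-0.00038152, -0.00017668, -0.00148173,  0.0001441 ,  0.00075524,
       -0.0003463 ]), 'tau': array([ 4.69737079e-04, -4.12266004e+01, -2.59748268e+01, -1.18345897e-04,
        4.03627098e-03, -2.30954191e-05]), 'eef_pos': array([174.83681941, 494.74958116, 230.73375978]), 'ee_rot': array([-2.46503201e-04,  1.69074443e-01,  9.85603072e-01, -5.96680727e-04]), 'force': array([-0.21035947, -0.19330912, -0.78193989]), 'wrist_torque': array([0.0236787 , 0.01699127, 0.03210727]), 'grip_force': 0.0, 'grip_width': 1.002834656791394}
side (np.float64(487.67356125640623), 321.3862692990764, 199.51956371973858, -0.09394183635965907, array([[ 8.25061000e-01, -4.37395149e-01,  3.57714731e-01,
        -6.61910067e+01],
       [-5.65043442e-01, -6.38106987e-01,  5.23015661e-01,
        -8.35403648e+02],
       [-5.04243205e-04, -6.33644187e-01, -7.73624450e-01,
         1.34327292e+03],
       [ 0.00000000e+00,  0.00000000e+00,  0.00000000e+00,
         1.00000000e+00]])) 0.99584375
top (np.float64(495.2560581767471), 320.19768115744597, 201.73175868422572, -0.10541440967351835, array([[-1.99819438e-03, -9.90926690e-01,  1.34388621e-01,
         3.32518938e+02],
       [-9.99815941e-01,  4.54401098e-03,  1.86396375e-02,
        -5.17230987e+00],
       [-1.90811777e-02, -1.34326640e-01, -9.90753381e-01,
         1.47011019e+03],
       [ 0.00000000e+00,  0.00000000e+00,  0.00000000e+00,
         1.00000000e+00]])) 0.99584375
```

View pics/top0.png

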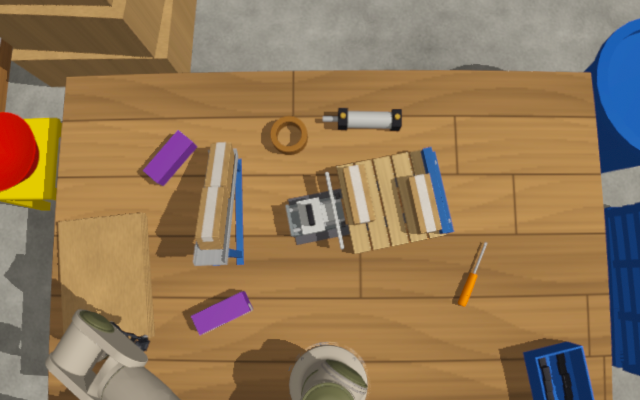

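View pics/side0.png

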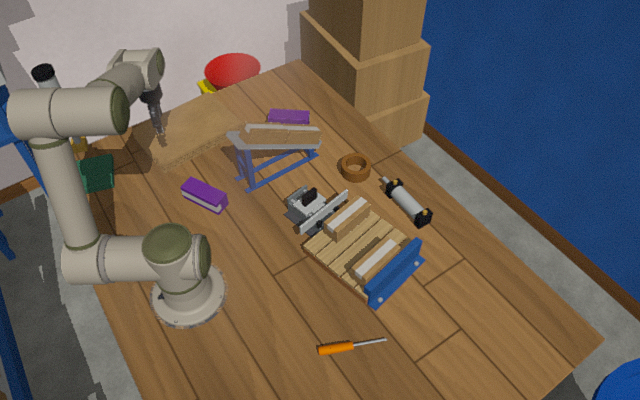

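Top view: chute cartons along (213,145–245), slab centred about (390,200), fence at (437,190), bar at (335,210), black grip at (308,213), purple decoys at (170,158) and (220,312). Side view agrees.

```bash
cat > m.py <<'E'
from h import *
def rect(P):
    r=cv2.minAreaRect(P[:,:2].astype(np.float32));b=cv2.boxPoints(r)
    e=b[1]-b[0];g=b[2]-b[1];L=e if np.hypot(*e)>np.hypot(*g) else g
    a=np.degrees(np.arctan2(L[1],L[0]));a=(a+90)%180-90
    return np.round(r[0],1),np.round(sorted(r[1]),1),round(a,2)
def blobs(m,minpx=60):
    n,l,s,c=cv2.connectedComponentsWithStats(m.astype(np.uint8));return [(l==i,s[i,4],c[i].round()) for i in range(1,n) if s[i,4]>=minpx]
E
python3 - <<'E'
from m import *
for n in("top","side"):
    p=cv2.imread(f"pics/{n}0.png");P=cloud(n,np.load(f"{n}0.npy"));z=P[...,2];hsv=cv2.cvtColor(p,cv2.COLOR_BGR2HSV)
    H,S,V=cv2.split(hsv)
    W=(P[...,0]>150)&(P[...,0]<750)&(abs(P[...,1])<600)
    print(n,"bench z",np.nanmedian(z[W]))
    for nm,m in dict(tops=(z>100)&(z<110)&W&(P[...,1]<150),deck=(z>38)&(z<52)&W&(P[...,1]<150)&(P[...,1]>-300),fence=(H>100)&(H<125)&(S>120)&(z>80)&(z<90)&W&(P[...,1]<100),bar=(z>87)&(z<96)&W&(S<60)&(P[...,1]<150)&(P[...,1]>-50),grip=(z>108)&(z<117)&W&(V<80)&(P[...,1]<250),tape=(S<60)&(V>150)&W&(z>98)).items():
        for b,a,c in blobs(m,25): print(nm,a,c,rect(P[b]),"z",np.median(z[b]).round(1))
    # chute cartons
    m=W&(P[...,1]>200)&(P[...,1]<420)&(z>100)&(S<60)&(V>150)
    for b,a,c in blobs(m,60):
        Q=P[b];q=Q.mean(0);u,s,vt=np.linalg.svd(Q-q,full_matrices=False);print("chutetape",a,c,q.round(1),"n",vt[2].round(3),"ax",vt[0].round(3),"ext",np.ptp((Q-q)@vt.T,axis=0).round(1))
E
```

```text
top bench z 2.777696910031409
tops 1119 [359. 193.] (array([541.7, -87.7]), array([ 60.6, 161.7]), np.float32(10.84)) z 105.7
tops 1151 [425. 203.] (array([ 514.3, -270.2]), array([ 62.7, 161.9]), np.float32(11.52)) z 105.6
deck 212 [294. 143.] (array([707.6, 100.8]), array([ 56.1, 102.2]), np.float32(-62.1)) z 47.6
deck 261 [417. 162.] (array([ 641.9, -263.8]), array([34.6, 74.1]), np.float32(8.15)) z 45.7
deck 989 [406. 192.] (array([ 541.4, -235.9]), array([ 50.1, 261.5]), np.float32(11.31)) z 45.7
deck 1401 [391. 200.] (array([ 530.6, -182.4]), array([ 49. , 260.5]), np.float32(10.52)) z 45.6
deck 974 [376. 210.] (array([ 520. , -129.4]), array([ 49.1, 260.9]), np.float32(11.14)) z 45.6
deck 775 [354. 219.] (array([508.8, -74.7]), array([ 48.7, 260.7]), np.float32(11.41)) z 45.5
deck 35 [325. 199.] (array([532.7,   8.3]), array([11.3, 32.5]), np.float32(-79.11)) z 45.5
deck 118 [340. 210.] (array([498.9, -35. ]), array([19.5, 57. ]), np.float32(10.88)) z 45.4
deck 25 [293. 206.] (array([514.6, 100.8]), array([ 9.7, 23.8]), np.float32(-88.63)) z 45.4
deck 147 [295. 219.] (array([4
[... 2640 characters left out ...]
 [309. 193.] (array([485.7,  43.2]), array([18.8, 60.7]), np.float32(9.96)) z 112.0
tape 286 [140.  61.] (array([179.4, 435.4]), array([ 57.4, 170. ]), np.float32(-89.33)) z 527.2
tape 276 [280. 127.] (array([548.6, 298.4]), array([ 34.8, 287.2]), np.float32(0.26)) z 189.5
tape 341 [347. 213.] (array([543.4, -88.4]), array([ 32.2, 162.8]), np.float32(10.7)) z 105.7
tape 405 [376. 257.] (array([ 516.6, -272.9]), array([ 29.1, 163.3]), np.float32(10.86)) z 105.5
chutetape 111 [143.  69.] [160.5 377.2 541.5] n [ 0.853  0.082 -0.516] ax [-0.139 -0.917 -0.375] ext [73.5 31.8 24.3]
chutetape 264 [278. 127.] [529.2 299.4 190.4] n [0.488 0.071 0.87 ] ax [ 0.871  0.013 -0.49 ] ext [307.8  35.9  23.1]
```

```bash
python3 - <<'E'
from m import *
for n in("top","side"):
    p=cv2.imread(f"pics/{n}0.png");P=cloud(n,np.load(f"{n}0.npy"));q=P.reshape(-1,3)
    q=q[(q[:,0]>380)&(q[:,0]<690)&(q[:,1]>255)&(q[:,1]<345)&(q[:,2]>80)&(q[:,2]<290)]
    psi=np.radians(1);ex=np.array([-np.cos(psi)*np.cos(np.pi/6),-np.sin(psi)*np.cos(np.pi/6),.5]);en=np.array([.5*np.cos(psi),.5*np.sin(psi),.866]);ey=np.cross(en,ex)
    d=q@en;h,e=np.histogram(d,60);d0=e[h.argmax()]+.5*(e[1]-e[0])
    k=abs(d-d0)<4;t=q[k];d0=np.median(t@en);t=t[abs(t@en-d0)<4]
    A=np.c_[t[:,:2],np.ones(len(t))];c=np.linalg.lstsq(A,t[:,2],rcond=None)[0];nn=np.array([-c[0],-c[1],1]);print(n,"normal",nn/np.linalg.norm(nn),"d0",d0,len(t))
    s=t@ex;y=t@ey;print("s range",np.percentile(s,[0,.5,99.5,100]).round(1),"y",np.percentile(y,[0,1,99,100]).round(1))
    hh,ee=np.histogram(s,np.arange(s.min(),s.max()+4,4));print(hh)
    print("yaw rect in plane",rect(np.c_[s,y]))
    ss=s.max()
    for nm,sc in(("high",s.max()-80),("low",s.min()+80)): print(nm,"top centre",(ex*sc+ey*(y.min()+y.max())/2+en*d0).round(1))
E
```

```text
top normal [0.49923811 0.0167794  0.86630235] d0 430.9193124602149 1894
s range [-553.5 -551.5 -231.8 -229.8] y [-326.6 -323.8 -263.7 -261.5]
[21 17 12 25 16 22 18 18 20 13 19 21 16 18 25 23 23 13 26 20 18 21 26 25
 18 22 24 26 21 19 24 24 20 23 22 32 22 19 32 11 20 25 21 30 22 24 27 26
 26 20 20 27 28 29 25 22 28 22 33 23 27 26 26 28 26 24 29 26 25 28 25 31
 26 30 29 30 23 24 33 29 16]
yaw rect in plane (array([-391.6, -294. ]), array([ 65. , 323.8]), np.float32(-0.33))
high top centre [478.5 302.5 218.3]
low top centre [620.3 304.9 136.4]
side normal [0.498851   0.01306522 0.86658928] d0 432.1705317373645 621
s range [-553.  -551.2 -234.6 -231. ] y [-323.9 -321.4 -257.8 -255. ]
[ 6  7  6 11  3  4  8  7  6  6  7 10  5  5  9  4  9  4 11  8  8 10  4  9
  5  5 10  9  7  3  8  7  8  9 11  6  8  9  6  3  9  8  6 10 10 10  6  9
  8  8  3 13  6 10  8  8 10  7 11  5  8  6  7  9  5  7  9  7 11  7 11  8
 15  9 11  5 15  7  9  7  2]
yaw rect in plane (array([-392. , -289.5]), array([ 68.6, 322.1]), np.float32(-1.08))
high top centre [480.3 297.9 218.8]
low top centre [620.6 300.3 137.7]
```

```bash
cat > g.py <<'E'
import numpy as np
from scipy.spatial.transform import Rotation as R
def ori(yaw,tilt=0,tax=0): # tool down, tool y at yaw; then tilt deg about horizontal axis at angle tax
    a=np.radians(yaw);y=np.array([np.cos(a),np.sin(a),0]);z=np.array([0,0,-1.]);M=R.from_matrix(np.c_[np.cross(y,z),y,z])
    b=np.radians(tax);return R.from_rotvec(np.radians(tilt)*np.array([np.cos(b),np.sin(b),0]))*M
def rv(A,B): return np.degrees((B*A.inv()).as_rotvec()).round(2)
E
python3 - <<'E'
from g import *
s0=R.from_quat([.169074,.985603,0,0]);print(rv(s0,ori(70.53)),rv(s0,ori(91,30,91)))
p=np.array([458.3,300,182.1]);c=np.array([174.995,494.983,231.294]);n=np.array([.5,.009,.866])
print(p-c,p+100*n-c)
E
```

```text
[ 0.  0. -0.] [ 4.84 29.77 20.  ]
[ 283.305 -194.983  -49.194] [ 333.305 -194.083   37.406]
```

>>> apply_moves:
  targets:
    - [85,[40,-20,50],[1,6,4]]
    - [85,[90,-40,90],[2,12,8]]
    - [85,[140,-60,100],[3,18,12]]
    - [85,[180,-85,100],[4,24,16]]
    - [85,[220,-110,100],[4.84,29.77,20]]
    - [85,[260,-140,90],[4.84,29.77,20]]
    - [85,[300,-170,70],[4.84,29.77,20]]
    - [85,[333,-194,37],[4.84,29.77,20]]
    - [85,[333,-194,37],[4.84,29.77,20]]
    - [85,[333,-194,37],[4.84,29.77,20]]
    - [85,[333,-194,37],[4.84,29.77,20]]
    - [85,[333,-194,37],[4.84,29.77,20]]
    - [85,[333,-194,37],[4.84,29.77,20]]
  squeeze: 40

```text
time_s: 1.4
eef_pos: [507.3, 301.9, 269.4]
ee_rot: [-0.258, -0.009, 0.966, -0.002]
force: [-0.6, 0.2, 0.5]
grip_width: 0.996
grip_force: 0.0
```

```bash
python3 - <<'E'
from h import *
s=ctrl.sense();print(s["time_s"],s["eef_pos"],s["ee_rot"],s["joints"])
p,d=capture("top");np.save("t1.npy",d);p2,d=capture("side");np.save("s1.npy",d);cv2.imwrite("pics/both1.png",np.hstack([p[60:330,100:400],p2[40:310,100:400]]))
E
```

```text
1.4 [507.29667635 301.91104094 269.35041032] [-0.25809065 -0.00930449  0.9660734  -0.00219695] [ 0.28100696  0.74067564  0.81900035  0.14932639  2.08424964 -1.26900913]
```

View pics/both1.png

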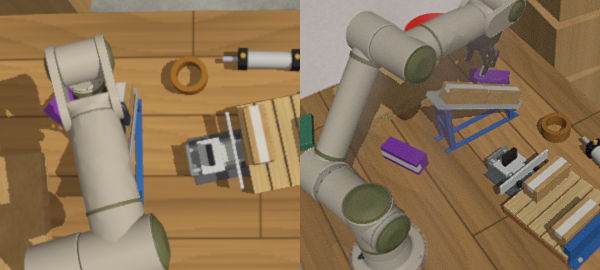

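The hand hangs above the upper carton, tilted square to the chute (side view, crop (485,60)); the layer is untouched.

>>> apply_moves:
  targets:
    - [85,[-15,-1,-26],[0,0,0]]
    - [85,[-30,-2,-52],[0,0,0]]
    - [85,[-40,-2,-69],[0,0,0]]
    - [85,[-46,-2,-80],[0,0,0]]
    - [85,[-50,-2,-87],[0,0,0]]
    - [85,[-50,-2,-87],[0,0,0]]

```text
time_s: 2.1
eef_pos: [457.4, 299.2, 181.1]
ee_rot: [-0.259, -0.009, 0.966, -0.002]
force: [-0.1, 0.2, 0.1]
grip_width: 0.995
grip_force: 0.0
```

>>> apply_moves:
  targets:
    - [58,[0,0,0],[0,0,0]]
    - [50,[0,0,0],[0,0,0]]
    - [50,[0,0,0],[0,0,0]]
    - [50,[0,0,0],[0,0,0]]
    - [50,[0,0,0],[0,0,0]]
    - [50,[0,0,0],[0,0,0]]
  squeeze: 50

```text
time_s: 2.7
eef_pos: [458.9, 299.3, 182.2]
ee_rot: [-0.257, -0.008, 0.966, -0.002]
force: [5.2, 3.0, 5.4]
grip_width: 0.699
grip_force: 55.4
```

```bash
python3 - <<'E'
from g import *
print(rv(ori(91,30,91),ori(11.2)));print(np.array([618.,-198.5,180])-[457.995,298.983,181.294])
E
```

```text
[-20.42 -25.31 -77.84]
[ 160.005 -497.483   -1.294]
```

>>> apply_moves:
  targets:
    - [50,[8,0,14],[0,0,0]]
    - [50,[18,0,31],[0,0,0]]
    - [50,[30,0,52],[0,0,0]]
    - [50,[40,0,75],[0,0,0]]
    - [50,[40,0,105],[0,0,0]]
    - [50,[40,0,120],[0,0,0]]
    - [50,[40,0,120],[0,0,0]]

```text
time_s: 3.4
eef_pos: [498.5, 299.0, 302.5]
ee_rot: [-0.257, -0.008, 0.966, -0.002]
force: [0.5, -0.6, -4.7]
grip_width: 0.693
grip_force: 56.1
```

>>> apply_moves:
  targets:
    - [50,[10,-40,0],[-2,-2.5,-7.8]]
    - [50,[20,-80,0],[-4,-5,-15.6]]
    - [50,[30,-120,0],[-6,-7.5,-23.4]]
    - [50,[40,-160,0],[-8,-10,-31]]
    - [50,[50,-200,0],[-10,-12.5,-39]]
    - [50,[60,-240,0],[-12,-15,-46.5]]
    - [50,[70,-285,0],[-14,-17.5,-54]]
    - [50,[80,-330,0],[-16,-20,-62]]
    - [50,[95,-375,0],[-18,-22.5,-70]]
    - [50,[105,-420,0],[-20.42,-25.31,-77.84]]
    - [50,[115,-460,-20],[-20.42,-25.31,-77.84]]
    - [50,[120,-497,-60],[-20.42,-25.31,-77.84]]
    - [50,[120,-497,-100],[-20.42,-25.31,-77.84]]
    - [50,[120,-497,-121],[-20.42,-25.31,-77.84]]
    - [50,[120,-497,-121],[-20.42,-25.31,-77.84]]
    - [50,[120,-497,-121],[-20.42,-25.31,-77.84]]
    - [50,[120,-497,-121],[-20.42,-25.31,-77.84]]

```text
time_s: 5.1
eef_pos: [618.5, -198.0, 182.0]
ee_rot: [0.001, 0.635, 0.773, 0.0]
force: [0.0, -0.2, -4.6]
grip_width: 0.698
grip_force: 56.2
```

```bash
python3 - <<'E'
from h import *
s=ctrl.sense();print(s["time_s"],s["eef_pos"],s["ee_rot"],s["joints"])
p,d=capture("top");np.save("t2.npy",d);p2,d=capture("side");np.save("s2.npy",d);cv2.imwrite("pics/t2.png",p);cv2.imwrite("pics/s2.png",p2)
cv2.imwrite("pics/both2.png",np.hstack([p[60:360,200:500],p2[100:400,200:500]]))
E
```

```text
5.1 [ 618.52141052 -198.02697543  181.96523247] [1.27315718e-03 6.34519980e-01 7.72905378e-01 2.27219968e-04] [-4.89874350e-01  6.26208472e-01  1.15104506e+00 -5.52667793e-05
  1.36175314e+00 -6.85883299e-01]
```

View pics/both2.png

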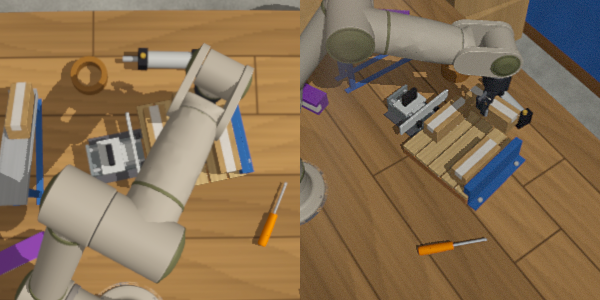

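```bash
cat > held.py <<'E'
from m import *
import sys
def held(pic,dep,z0,z1,c,r=130,n="side",z2=1.5):
    p=cv2.imread(pic);P=cloud(n,np.load(dep));z=P[...,2];H,S,V=cv2.split(cv2.cvtColor(p,cv2.COLOR_BGR2HSV))
    near=np.hypot(P[...,0]-c[0],P[...,1]-c[1])<r
    for nm,m in dict(all=(z>z0)&(z<z1)&near&(V>70)&((S>40)|(V>140)),tape=(z>z0)&(z<z1)&near&(S<60)&(V>150)).items():
        for b,a,cc in blobs(m,15): print(nm,a,cc,rect(P[b]),"z",np.percentile(z[b],[5,50,95]).round(1),"x",P[b][:,0].min().round(1),P[b][:,0].max().round(1),"y",P[b][:,1].min().round(1),P[b][:,1].max().round(1))
E
python3 - <<'E'
from held import *
held("pics/s2.png","s2.npy",212,236,(618,-199))
held("pics/s2.png","s2.npy",100,110,(530,-180),200)
P=cloud("side",np.load("s2.npy"));p=cv2.imread("pics/s2.png")
m=(np.hypot(P[...,0]-618,P[...,1]+199)<110)&(P[...,2]>140)&(P[...,2]<270);v,u=np.where(m);print(u.min(),u.max(),v.min(),v.max())
u0,v0=u.min()-25,v.min()-25;cv2.imwrite("pics/c2.png",cv2.resize(p[v0:v0+100,u0:u0+130],None,fx=6,fy=6));print(u0,v0)
E
```

```text
all 36 [380. 186.] (array([ 628.8, -136. ]), array([16.1, 30.7]), np.float32(-85.15)) z [219.9 222.7 224.9] x 620.0 637.2 y -151.9 -120.2
all 72 [371. 195.] (array([ 586.6, -143.7]), array([24. , 46.7]), np.float32(77.27)) z [213.8 220.8 226.1] x 576.3 603.5 y -167.1 -123.5
all 511 [403. 210.] (array([ 631.4, -240.9]), array([70.6, 89.2]), np.float32(-77.48)) z [216.5 222.  225.8] x 590.2 667.2 y -288.7 -191.4
tape 206 [404. 209.] (array([ 630.5, -242.4]), array([29.7, 86.1]), np.float32(-76.03)) z [218.3 222.3 226.5] x 609.0 652.9 y -287.4 -197.5
all 612 [345. 215.] (array([543. , -91.5]), array([ 62.9, 160. ]), np.float32(10.88)) z [101.  105.3 109.3] x 459.7 617.0 y -136.7 -47.0
all 882 [376. 258.] (array([ 517.3, -274.3]), array([ 63. , 162.8]), np.float32(11.26)) z [101.2 105.2 108.9] x 432.8 600.0 y -318.9 -232.3
tape 219 [342. 217.] (array([520.6, -94.5]), array([ 28.7, 112.9]), np.float32(11.83)) z [101.1 105.7 109.3] x 464.0 575.3 y -116.7 -72.6
tape 379 [376. 257.] (array([ 516.4, -273.5]), array([ 28.5, 161.4]), np.float32(10.96)) z [101.8 105.4 108.9] x 436.5 596.9 y -300.5 -244.4
365 419 180 233
340 155
```

View pics/c2.png

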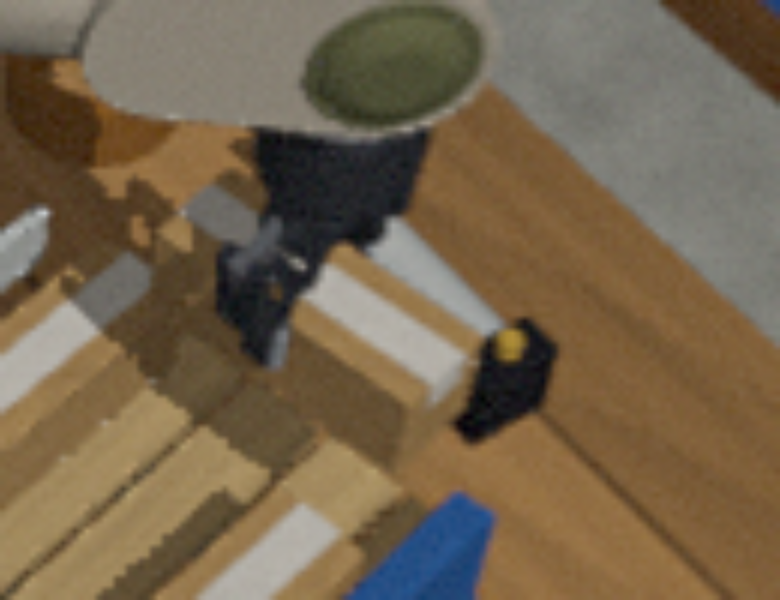

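The crop shows the carton held level, tape visible, -y end face free at about crop (430,400), above the layer and the cylinder behind it.

```bash
cat > slab.py <<'E'
from held import *
a=np.radians(11.2);A=np.array([[np.cos(a),np.sin(a)],[-np.sin(a),np.cos(a)]])
def sl(P,o): return (P[...,:2]-o)@A.T
def tapepts(pic,dep,n,z0,z1,o,box,smax=60,vmin=150):
    p=cv2.imread(pic);P=cloud(n,np.load(dep));z=P[...,2];H,S,V=cv2.split(cv2.cvtColor(p,cv2.COLOR_BGR2HSV));q=sl(P,np.array(o))
    m=(z>z0)&(z<z1)&(S<smax)&(V>vmin)&(q[...,0]>box[0])&(q[...,0]<box[1])&(q[...,1]>box[2])&(q[...,1]<box[3])
    return np.c_[q[m],z[m]]
def rep(nm,T):
    c=np.polyfit(T[:,1],T[:,2],1);k=np.polyfit(T[:,1],T[:,0],1)
    print(nm,len(T),"x",np.percentile(T[:,0],[2,50,98]).round(1),"y",np.percentile(T[:,1],[0,2,50,98,100]).round(1),"z",np.median(T[:,2]).round(1),"dz/dy",c[0].round(3),"dx/dy",k[0].round(3))
E
python3 - <<'E'
from slab import *
O=(532.5,-186)
rep("held",tapepts("pics/s2.png","s2.npy","side",214,230,O,(40,125,-140,100)))
rep("near",tapepts("pics/s2.png","s2.npy","side",101,109,O,(-140,60,-140,-50)))
rep("far",tapepts("pics/s2.png","s2.npy","side",101,109,O,(-70,140,60,140)))
rep("near0",tapepts("pics/side0.png","side0.npy","side",101,109,O,(-140,60,-140,-50)))
rep("far0",tapepts("pics/side0.png","side0.npy","side",101,109,O,(-70,140,60,140)))
p=cv2.imread("pics/side0.png");P=cloud("side",np.load("side0.npy"));H,S,V=cv2.split(cv2.cvtColor(p,cv2.COLOR_BGR2HSV));q=sl(P,np.array(O))
d=(abs(P[...,2]-45)<3)&(abs(q[...,0])<150)&(abs(q[...,1])<150);Q=q[d];print("deck x",np.percentile(Q[:,0],[.3,99.7]),"y",Q[:,1].min())
f=(abs(P[...,2]-85)<3)&(H>100)&(H<125)&(S>120)&(abs(q[...,0])<140)&(q[...,1]<-90);Q=q[f];print("fence",np.percentile(Q[:,0],[1,99]),np.percentile(Q[:,1],[1,50,99]))
E
```

```text
held 207 x [ 71.6  85.  100.3] y [-117.9 -114.4  -76.2  -35.4   44.3] z 222.3 dz/dy 0.002 dx/dy 0.004
near 352 x [-109.8  -34.4   45.2] y [-97.1 -95.2 -82.4 -69.4 -68.3] z 105.4 dz/dy -0.034 dx/dy -0.127
far 191 x [-48.6   3.7  60. ] y [ 77.7  79.1  92.  105.3 106.5] z 105.5 dz/dy -0.014 dx/dy 0.112
near0 343 x [-108.8  -36.2   44.8] y [-96.4 -95.6 -82.2 -69.4 -67.5] z 105.3 dz/dy -0.007 dx/dy -0.02
far0 293 x [-47.   27.6 106.9] y [ 77.1  78.4  91.9 106.2 107.6] z 105.4 dz/dy -0.063 dx/dy -0.163
deck x [-130.77163173  129.69774212] y -145.55571516340433
fence [-124.31625295  118.69654141] [-143.6352681  -130.45224868 -117.36522364]
```

>>> apply_moves:
  targets:
    - [50,[-1,3,-15],[0,0,0]]
    - [50,[-2,5,-35],[0,0,0]]
    - [50,[-2,5,-50],[0,0,0]]
    - [50,[-2,5,-50],[0,0,0]]
    - [50,[-2,5,-50],[0,0,0]]

```text
time_s: 5.7
eef_pos: [616.4, -193.2, 131.5]
ee_rot: [0.001, 0.635, 0.773, 0.0]
force: [1.1, -0.9, -4.2]
grip_width: 0.694
grip_force: 56.2
```

```bash
python3 - <<'E'
from slab import *
p,d=capture("side");np.save("s3.npy",d);cv2.imwrite("pics/s3.png",p);pt,d=capture("top");np.save("t3.npy",d);cv2.imwrite("pics/t3.png",pt)
O=(532.5,-186)
print(ctrl.sense()["eef_pos"])
rep("held",tapepts("pics/s3.png","s3.npy","side",164,180,O,(40,125,-140,100)))
rep("near",tapepts("pics/s3.png","s3.npy","side",101,109,O,(-140,60,-140,-50)))
T=tapepts("pics/t3.png","t3.npy","top",164,180,(530.5,-182.4),(40,125,-140,100))
if len(T)>10: rep("heldtop",T)
c=p[150:275,330:450];cv2.imwrite("pics/c3.png",np.hstack([cv2.resize(c,(480,500)),cv2.resize(pt[110:235,360:440],(320,500))]))
E
```

```text
[ 616.62152004 -193.3167878   131.90193079]
held 194 x [71.3 84.3 97. ] y [-112.3 -110.1  -71.2  -30.8  -13.4] z 171.9 dz/dy 0.008 dx/dy -0.001
near 340 x [-110.8  -39.5   43.6] y [-96.9 -95.7 -83.1 -69.3 -68. ] z 105.1 dz/dy -0.019 dx/dy -0.456
```

View pics/c3.png

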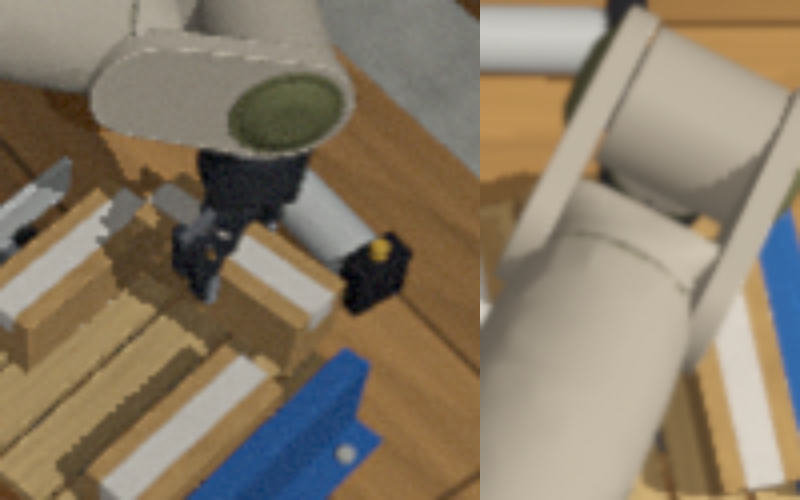

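Held carton at crop (270,270) lines up beside laid_near's end and short of the fence; side measurement gives slab (84,-32). Lowering.

>>> apply_moves:
  targets:
    - [50,[0,1,-15],[0,0,0]]
    - [50,[0,1,-30],[0,0,0]]
    - [50,[0,1,-45],[0,0,0]]
    - [50,[0,1,-55],[0,0,0]]
    - [50,[0,1,-60],[0,0,0]]
    - [50,[0,1,-63],[0,0,0]]
    - [50,[0,1,-64],[0,0,0]]
    - [50,[0,1,-64],[0,0,0]]

```text
time_s: 6.6
eef_pos: [616.2, -192.1, 66.7]
ee_rot: [0.0, 0.635, 0.773, 0.0]
force: [0.5, -0.6, -4.5]
grip_width: 0.696
grip_force: 56.4
```

>>> apply_moves:
  targets:
    - [50,[0,0,-1],[0,0,0]]
    - [50,[0,0,-1.5],[0,0,0]]
    - [50,[0,0,-2],[0,0,0]]
    - [50,[0,0,-2],[0,0,0]]

```text
time_s: 7.0
eef_pos: [616.3, -192.1, 65.6]
ee_rot: [0.001, 0.635, 0.773, 0.0]
force: [-4.0, 2.0, 4.8]
grip_width: 0.699
grip_force: 57.2
```

>>> apply_moves:
  targets:
    - [64,[0,0,0],[0,0,0]]
    - [72,[0,0,0],[0,0,0]]
    - [80,[0,0,0],[0,0,0]]
    - [80,[0,0,0],[0,0,0]]
    - [80,[0,0,0],[0,0,0]]
    - [80,[0,0,20],[0,0,0]]
    - [80,[0,0,60],[0,0,0]]
    - [80,[0,0,110],[0,0,0]]
    - [80,[0,0,160],[0,0,0]]
    - [80,[0,0,210],[0,0,0]]
    - [85,[0,0,230],[0,0,0]]
    - [85,[0,0,230],[0,0,0]]

```text
time_s: 8.2
eef_pos: [616.7, -192.3, 298.0]
ee_rot: [0.003, 0.635, 0.773, 0.001]
force: [0.4, -0.2, 0.2]
grip_width: 0.996
grip_force: 0.0
```

```bash
python3 - <<'E'
from slab import *
from g import *
p,d=capture("side");np.save("s4.npy",d);cv2.imwrite("pics/s4.png",p)
O=(532.5,-186)
s=ctrl.sense();print(s["time_s"],s["eef_pos"])
rep("placed",tapepts("pics/s4.png","s4.npy","side",101,109,O,(58,125,-140,52)))
rep("near",tapepts("pics/s4.png","s4.npy","side",101,109,O,(-140,52,-140,-50)))
rep("far",tapepts("pics/s4.png","s4.npy","side",101,109,O,(-70,140,60,140)))
P=cloud("side",d);q=P.reshape(-1,3);q=q[(q[:,0]>400)&(q[:,0]<690)&(q[:,1]>255)&(q[:,1]<330)]
en=np.array([.5,.0087,.866]);ex=np.array([-.866,-.015,.5]);t=q[abs(q@en-432.2)<5]
print("low",len(t),np.percentile(t@ex,[0,1,99,100]),np.percentile(t[:,1],[1,50,99]))
print(rv(ori(11.2),ori(91,30,91)))
E
```

```text
8.25 [ 616.21271507 -192.10513049  295.09450501]
placed 295 x [70.4 83.8 97.2] y [-110.4 -107.9  -32.1   47.2   50.9] z 105.6 dz/dy -0.002 dx/dy -0.006
near 349 x [-109.8  -38.6   43.6] y [-97.1 -95.4 -82.4 -69.2 -68.3] z 105.2 dz/dy -0.033 dx/dy -0.467
far 279 x [-45.8  29.4 107.2] y [ 77.3  79.4  92.3 105.8 107.7] z 105.4 dz/dy -0.052 dx/dy -0.172Traceback (most recent call last):
  File "<stdin>", line 11, in <module>
    return _quantile_unchecked(
        a, q, axis, out, overwrite_input, method, keepdims, weights)
    return _ureduce(a,
                    func=_quantile_ureduce_func,
    ...<5 lines>...
                    overwrite_input=overwrite_input,
                    method=method)
    r = func(a, **kwargs)
    result = _quantile(arr,
                       quantiles=q,
    ...<2 lines>...
                       out=out,
                       weights=wgt)
    slices_having_nans = np.isnan(arr[-1, ...])
                                  ~~~^^^^^^^^^
IndexError: index -1 is out of bounds for axis 0 with size 0
```

```bash
python3 - <<'E'
from slab import *
from g import *
p,d=capture("top");np.save("t5.npy",d);cv2.imwrite("pics/t5.png",p)
en=np.array([.5,.0087,.866]);ex=np.array([-.866,-.015,.5])
for n,d in(("top",d),("side",np.load("s4.npy"))):
    P=cloud(n,d);q=P.reshape(-1,3);q=q[(q[:,0]>480)&(q[:,0]<690)&(q[:,1]>250)&(q[:,1]<345)&(q[:,2]>60)]
    t=q[abs(q@en-431)<6]
    if len(t): print(n,len(t),np.percentile(t@ex,[0,1,99,100]),np.percentile(t[:,1],[1,50,99]),np.median(t@en))
    else: print(n,len(q))
print(rv(ori(11.2),ori(91,30,91)))
cmd=np.array([174.995+333-50+40+120-2,494.983-194-2-497+5+1,231.294+37-87+120-121-50-64-2+230]);print(cmd)
tc=np.array([620.5,302.,137.2])-42*en;print(tc,tc-cmd,tc+100*en-cmd)
E
```

```text
top 926 [-556.56257278 -551.85234811 -397.48289408 -394.92053304] [272.40619326 303.29708105 334.81549835] 430.78195118422
side 232
[20.42 25.31 77.84]
[ 615.995 -192.017  294.294]
[599.5    301.6346 100.828 ] [ -16.495   493.6516 -193.466 ] [  33.505   494.5216 -106.866 ]
```

>>> apply_moves:
  targets:
    - [85,[0,40,0],[2,2.5,7.8]]
    - [85,[0,80,0],[4,5,15.6]]
    - [85,[0,120,0],[6,7.5,23.4]]
    - [85,[5,160,0],[8,10,31]]
    - [85,[5,200,0],[10,12.5,39]]
    - [85,[10,240,0],[12,15,46.5]]
    - [85,[15,285,0],[14,17.5,54]]
    - [85,[20,330,0],[16,20,62]]
    - [85,[25,375,0],[18,22.5,70]]
    - [85,[30,420,0],[20.42,25.31,77.84]]
    - [85,[34,460,0],[20.42,25.31,77.84]]
    - [85,[34,494,-30],[20.42,25.31,77.84]]
    - [85,[34,494,-60],[20.42,25.31,77.84]]
    - [85,[34,494,-85],[20.42,25.31,77.84]]
    - [85,[34,494,-107],[20.42,25.31,77.84]]
    - [85,[34,494,-107],[20.42,25.31,77.84]]
    - [85,[34,494,-107],[20.42,25.31,77.84]]
    - [85,[34,494,-107],[20.42,25.31,77.84]]

```text
time_s: 10.1
eef_pos: [631.9, 294.3, 183.9]
ee_rot: [-0.253, -0.008, 0.967, 0.0]
force: [0.5, -0.3, -0.4]
grip_width: 0.994
grip_force: 0.0
```

>>> apply_moves:
  targets:
    - [85,[-10,0,-17],[0,0,0]]
    - [85,[-10,0,-17],[0,0,0]]
    - [85,[-10,0,-17],[0,0,0]]

```text
time_s: 10.4
eef_pos: [622.0, 294.7, 167.3]
ee_rot: [-0.253, -0.008, 0.967, 0.0]
force: [-0.3, -0.3, 1.3]
grip_width: 0.994
grip_force: 0.0
```

```bash
python3 - <<'E'
from h import *
from g import *
s=ctrl.sense();print(s["time_s"],s["eef_pos"],s["ee_rot"],s["joints"])
w,x,y,z=s["ee_rot"];print(R.from_quat([x,y,z,w]).as_matrix().round(3))
E
```

```text
10.4 [621.9755813  294.74933602 167.3285784 ] [-2.53308313e-01 -7.87011796e-03  9.67353540e-01  2.98786571e-04] [ 0.23152774  1.12279759  0.3540774   0.13183822  2.16208305 -1.30978579]
[[-0.872 -0.015 -0.49 ]
 [-0.015  1.    -0.003]
 [ 0.49   0.005 -0.872]]
```

>>> apply_moves:
  targets:
    - [85,[-15,6,0],[0,0,0]]
    - [85,[-20,7,-15],[0,0.7,0]]
    - [85,[-22,7,-30],[0,0.7,0]]
    - [85,[-22,7,-45],[0,0.7,0]]
    - [85,[-22,7,-57],[0,0.7,0]]
    - [85,[-22,7,-66],[0,0.7,0]]
    - [85,[-22,7,-66],[0,0.7,0]]
    - [85,[-22,7,-66],[0,0.7,0]]

```text
time_s: 11.2
eef_pos: [599.9, 301.8, 99.6]
ee_rot: [-0.26, -0.008, 0.966, 0.0]
force: [-0.0, 0.3, -0.3]
grip_width: 0.996
grip_force: 0.0
```

>>> apply_moves:
  targets:
    - [58,[0,0,0],[0,0,0]]
    - [50,[0,0,0],[0,0,0]]
    - [50,[0,0,0],[0,0,0]]
    - [50,[0,0,0],[0,0,0]]
    - [50,[0,0,0],[0,0,0]]
    - [50,[0,0,0],[0,0,0]]

```text
time_s: 11.8
eef_pos: [600.0, 302.0, 100.2]
ee_rot: [-0.259, -0.008, 0.966, 0.0]
force: [4.8, 2.2, 5.4]
grip_width: 0.7
grip_force: 55.7
```

```bash
python3 - <<'E'
from h import *
from g import *
s=ctrl.sense();print(s["time_s"],s["eef_pos"],s["ee_rot"],s["wrist_torque"])
w,x,y,z=s["ee_rot"];A=R.from_quat([x,y,z,w]);print(A.as_matrix().round(3));print(rv(A,ori(11.2)))
E
```

```text
11.8 [600.01774161 302.01389431 100.17234736] [-2.59260910e-01 -7.94854173e-03  9.65774517e-01  4.28320480e-04] [ 0.09054941 -0.35748951 -0.07060225]
[[-0.865 -0.015 -0.501]
 [-0.016  1.    -0.003]
 [ 0.501  0.005 -0.866]]
[-20.71 -25.13 -77.78]
```

>>> apply_moves:
  targets:
    - [50,[0,0,10],[0,0,0]]
    - [50,[0,0,25],[0,0,0]]
    - [50,[-2,0,50],[0,0,0]]
    - [50,[-10,0,85],[0,0,0]]
    - [50,[-25,0,120],[0,0,0]]
    - [50,[-45,0,160],[0,0,0]]
    - [50,[-60,0,200],[0,0,0]]
    - [50,[-60,0,200],[0,0,0]]
    - [50,[-60,0,200],[0,0,0]]

```text
time_s: 12.7
eef_pos: [539.4, 301.8, 300.3]
ee_rot: [-0.259, -0.008, 0.966, 0.0]
force: [0.2, -1.2, -4.1]
grip_width: 0.695
grip_force: 54.7
```

>>> apply_moves:
  targets:
    - [50,[-5,-40,0],[-2,-2.5,-7.8]]
    - [50,[-10,-80,0],[-4,-5,-15.6]]
    - [50,[-15,-120,0],[-6,-7.5,-23.4]]
    - [50,[-25,-160,0],[-8,-10,-31]]
    - [50,[-35,-200,0],[-10,-12.5,-39]]
    - [50,[-45,-240,0],[-12,-15,-46.5]]
    - [50,[-60,-285,0],[-14,-17.5,-54]]
    - [50,[-70,-330,0],[-16,-20,-62]]
    - [50,[-80,-375,0],[-18,-22.5,-70]]
    - [50,[-90,-420,0],[-20.71,-25.13,-77.78]]
    - [50,[-101,-450,-20],[-20.71,-25.13,-77.78]]
    - [50,[-101,-466,-60],[-20.71,-25.13,-77.78]]
    - [50,[-101,-466,-100],[-20.71,-25.13,-77.78]]
    - [50,[-101,-466,-121],[-20.71,-25.13,-77.78]]
    - [50,[-101,-466,-121],[-20.71,-25.13,-77.78]]
    - [50,[-101,-466,-121],[-20.71,-25.13,-77.78]]
    - [50,[-101,-466,-121],[-20.71,-25.13,-77.78]]

```text
time_s: 14.4
eef_pos: [439.1, -164.5, 179.3]
ee_rot: [-0.0, 0.635, 0.773, 0.001]
force: [-0.1, -0.0, -2.3]
grip_width: 0.695
grip_force: 54.9
```

```bash
python3 - <<'E'
from slab import *
from g import *
p,d=capture("side");np.save("s6.npy",d);cv2.imwrite("pics/s6.png",p);pt,d2=capture("top");np.save("t6.npy",d2);cv2.imwrite("pics/t6.png",pt)
s=ctrl.sense();print(s["time_s"],s["eef_pos"],s["ee_rot"]);w,x,y,z=s["ee_rot"];print(rv(R.from_quat([x,y,z,w]),ori(11.2)))
O=(532.5,-186)
rep("held",tapepts("pics/s6.png","s6.npy","side",212,232,O,(-130,-40,-90,150)))
T=tapepts("pics/t6.png","t6.npy","top",212,232,(530.5,-182.4),(-130,-40,-90,150))
if len(T)>10: rep("heldtop",T)
cv2.imwrite("pics/c6.png",np.hstack([cv2.resize(p[130:270,270:420],(450,420)),cv2.resize(pt[130:270,300:400],(300,420))]))
E
```

```text
14.5 [ 438.99487673 -164.40696702  179.27493056] [-1.83171834e-04  6.34775603e-01  7.72696308e-01  5.62288519e-04]
[-0.06  0.02  0.01]
held 244 x [-97.6 -83.7 -70.3] y [-49.7 -48.2  -8.5  36.9  41.4] z 219.9 dz/dy 0.014 dx/dy 0.012
```

View pics/c6.png

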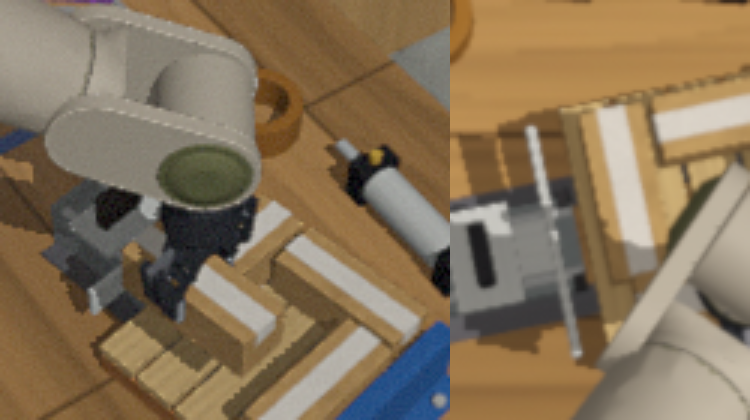

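Carton hangs level over the near place, clear of laid_far's end and laid_near's side (side crop (235,305)).

>>> apply_moves:
  targets:
    - [50,[0,0,-20],[0,0,0]]
    - [50,[0,0,-40],[0,0,0]]
    - [50,[0,0,-50],[0,0,0]]
    - [50,[0,0,-50],[0,0,0]]
    - [50,[0,0,-50],[0,0,0]]

```text
time_s: 15.0
eef_pos: [439.0, -164.5, 129.1]
ee_rot: [-0.001, 0.635, 0.773, 0.001]
force: [-0.1, -0.0, -2.8]
grip_width: 0.695
grip_force: 54.9
```

```bash
python3 - <<'E'
from slab import *
p,d=capture("side");np.save("s7.npy",d);cv2.imwrite("pics/s7.png",p)
O=(532.5,-186);print(ctrl.sense()["eef_pos"])
rep("held",tapepts("pics/s7.png","s7.npy","side",162,178,O,(-130,-40,-90,150)))
rep("near",tapepts("pics/s7.png","s7.npy","side",101,109,O,(-140,52,-140,-50)))
rep("far",tapepts("pics/s7.png","s7.npy","side",101,109,O,(-70,140,60,140)))
E
```

```text
[ 439.05007703 -164.48177986  129.23078887]
held 233 x [-97.6 -83.5 -70.2] y [-49.1 -48.   -7.1  36.5  42.4] z 169.9 dz/dy 0.004 dx/dy 0.005
near 349 x [-110.1  -35.1   43.8] y [-96.8 -95.8 -82.7 -69.9 -67.5] z 105.5 dz/dy -0.021 dx/dy -0.136
far 66 x [ 58.1  90.5 109.3] y [ 77.   77.8  90.1 104.6 105.3] z 105.7 dz/dy -0.05 dx/dy 0.739
```

>>> apply_moves:
  targets:
    - [50,[-1.7,0.7,-8],[0,0,0]]
    - [50,[-1.7,0.7,-22],[0,0,0]]
    - [50,[-1.7,0.7,-37],[0,0,0]]
    - [50,[-1.7,0.7,-50],[0,0,0]]
    - [50,[-1.7,0.7,-58],[0,0,0]]
    - [50,[-1.7,0.7,-61],[0,0,0]]
    - [50,[-1.7,0.7,-62],[0,0,0]]
    - [50,[-1.7,0.7,-62],[0,0,0]]

```text
time_s: 15.85
eef_pos: [437.1, -163.6, 66.6]
ee_rot: [-0.001, 0.635, 0.773, 0.001]
force: [-0.5, -0.0, -2.6]
grip_width: 0.698
grip_force: 55.0
```

>>> apply_moves:
  targets:
    - [50,[0,0,-1],[0,0,0]]
    - [50,[0,0,-1.5],[0,0,0]]
    - [50,[0,0,-2],[0,0,0]]
    - [50,[0,0,-2],[0,0,0]]

```text
time_s: 16.25
eef_pos: [437.0, -163.6, 65.1]
ee_rot: [-0.001, 0.635, 0.773, 0.0]
force: [-3.2, 1.8, 8.0]
grip_width: 0.693
grip_force: 55.6
```

>>> apply_moves:
  targets:
    - [64,[0,0,0],[0,0,0]]
    - [72,[0,0,0],[0,0,0]]
    - [80,[0,0,0],[0,0,0]]
    - [80,[0,0,0],[0,0,0]]
    - [80,[0,0,0],[0,0,0]]
    - [80,[0,0,20],[0,0,0]]
    - [80,[0,0,60],[0,0,0]]
    - [80,[0,0,100],[0,0,0]]
    - [60,[0,0,140],[0,0,0]]
    - [50,[0,0,140],[0,0,0]]
    - [50,[0,0,140],[0,0,0]]

```text
time_s: 17.35
eef_pos: [436.9, -163.5, 204.3]
ee_rot: [-0.001, 0.635, 0.773, 0.001]
force: [-0.5, 0.4, -0.8]
grip_width: 0.582
grip_force: 0.0
```

>>> apply_moves:
  targets:
    - [50,[5,20,0],[0,0,8]]
    - [50,[10,40,0],[0,0,16]]
    - [50,[15,60,0],[0,0,24]]
    - [50,[20,80,0],[0,0,32]]
    - [50,[25,100,0],[0,0,40]]
    - [50,[30,120,0],[0,0,48]]
    - [50,[33,145,0],[0,0,56]]
    - [50,[37,165,0],[0,0,64]]
    - [50,[41,185,0],[0,0,72]]
    - [50,[45,200,0],[0,0,80]]
    - [50,[47,211,0],[0,0,87]]
    - [50,[47,211,0],[0,0,90]]
    - [50,[47,211,0],[0,0,90]]
    - [50,[47,211,0],[0,0,90]]

```text
time_s: 18.75
eef_pos: [483.4, 47.4, 203.2]
ee_rot: [-0.002, -0.097, 0.995, -0.0]
force: [0.6, 0.4, -0.4]
grip_width: 0.583
grip_force: 0.0
```

```bash
python3 - <<'E'
from slab import *
p,d=capture("side");np.save("s8.npy",d);cv2.imwrite("pics/s8.png",p);pt,d2=capture("top");np.save("t8.npy",d2);cv2.imwrite("pics/t8.png",pt)
s=ctrl.sense();print(s["time_s"],s["eef_pos"],s["ee_rot"],s["joints"])
O=(532.5,-186)
for n,f,OO in(("side","s8",O),("top","t8",(530.5,-182.4))):
  for nm,b in dict(pfar=(58,125,-140,52),pnear=(-125,-58,-52,140),near=(-140,52,-140,-55),far=(-52,140,60,140)).items():
    T=tapepts(f"pics/{f}.png",f+".npy",n,101,109,OO,b)
    if len(T)>20: rep(n+nm,T)
cv2.imwrite("pics/c8.png",np.hstack([cv2.resize(p[150:320,270:440],(400,400)),cv2.resize(pt[130:270,310:460],(400,373))[:400] if 0 else cv2.resize(pt[130:270,300:440],(400,400))]))
E
```

```text
18.85 [483.62979649  47.29975031 203.66504691] [-1.66297819e-03 -9.66448923e-02  9.95317481e-01 -3.33744504e-04] [-1.43406682e-01  2.53274783e-01  1.65173969e+00 -1.52227196e-03
  1.23965021e+00 -1.90729810e+00]
sidepfar 302 x [71.3 83.5 96.5] y [-110.1 -107.6  -32.9   48.6   51.6] z 105.2 dz/dy 0.002 dx/dy -0.014
sidepnear 335 x [-100.4  -86.5  -73.3] y [-46.7 -44.5  28.9 110.6 114.4] z 105.4 dz/dy -0.001 dx/dy -0.011
sidenear 351 x [-109.9  -34.1   43.2] y [-97.  -95.8 -83.1 -69.3 -68.2] z 105.4 dz/dy -0.017 dx/dy -0.357
sidefar 282 x [-48.1  25.  108.3] y [ 76.9  79.   92.5 105.7 106.9] z 105.5 dz/dy -0.049 dx/dy -0.093
toppfar 438 x [69.4 82.2 95.6] y [-108.4 -104.1  -27.7   48.2   51.3] z 105.8 dz/dy -0.0 dx/dy -0.013
toppnear 443 x [-100.9  -88.   -75. ] y [-46.5 -43.4  34.8 109.2 113.2] z 105.8 dz/dy 0.002 dx/dy -0.019
topnear 447 x [-111.4  -33.7   44. ] y [-113.1  -96.7  -83.5  -70.9  -69.8] z 105.7 dz/dy 0.021 dx/dy -0.079
topfar 445 x [-49.   28.7 105. ] y [ 77.7  78.6  91.3 104.4 105.3] z 105.7 dz/dy 0.022 dx/dy -0.019
```

View pics/c8.png

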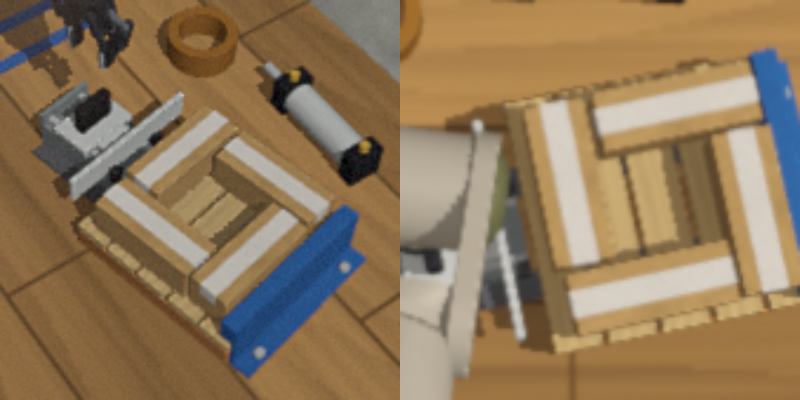

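The pinwheel is in place in both views (four cartons round an empty square). Now the grip at left crop (93,108).

>>> apply_moves:
  targets:
    - [50,[0,0,-40],[0,0,0]]
    - [50,[0,0,-70],[0,0,0]]
    - [50,[0,0,-95],[0,0,0]]
    - [50,[0,0,-112],[0,0,0]]
    - [50,[0,0,-120],[0,0,0]]
    - [50,[0,0,-126],[0,0,0]]
    - [50,[0,0,-126],[0,0,0]]

```text
time_s: 19.55
eef_pos: [483.9, 47.4, 78.1]
ee_rot: [-0.001, -0.097, 0.995, -0.0]
force: [-0.3, -0.2, -0.2]
grip_width: 0.585
grip_force: 0.0
```

>>> apply_moves:
  targets:
    - [30,[0,0,0],[0,0,0]]
    - [15,[0,0,0],[0,0,0]]
    - [10,[0,0,0],[0,0,0]]
    - [10,[0,0,0],[0,0,0]]
    - [10,[0,0,0],[0,0,0]]
    - [10,[0,0,0],[0,0,0]]
    - [10,[0,0,0],[0,0,0]]
  squeeze: 40

```text
time_s: 20.25
eef_pos: [484.2, 47.5, 79.0]
ee_rot: [-0.001, -0.097, 0.995, -0.001]
force: [-0.7, 0.2, 5.7]
grip_width: 0.204
grip_force: 41.3
```

>>> apply_moves:
  targets:
    - [10,[0.8,-4,0],[0,0,0]]
    - [10,[1.6,-8,0],[0,0,0]]
    - [10,[2.4,-12,0],[0,0,0]]
    - [10,[3.2,-16,0],[0,0,0]]
    - [10,[4,-20,0],[0,0,0]]
    - [10,[4.8,-24,0],[0,0,0]]
    - [10,[5.5,-28,0],[0,0,0]]
    - [10,[6.1,-31,0],[0,0,0]]
    - [10,[6.7,-34,0],[0,0,0]]
    - [10,[7.3,-37,0],[0,0,0]]
    - [10,[7.9,-40,0],[0,0,0]]
    - [10,[8.3,-42,0],[0,0,0]]
    - [10,[8.3,-42,0],[0,0,0]]

```text
time_s: 21.55
eef_pos: [492.5, 5.6, 79.0]
ee_rot: [-0.0, -0.097, 0.995, -0.0]
force: [-0.9, 2.5, 6.0]
grip_width: 0.203
grip_force: 41.5
```

>>> apply_moves:
  targets:
    - [10,[0.3,-1.5,0],[0,0,0]]
    - [10,[0.6,-3,0],[0,0,0]]
    - [10,[0.6,-3,0],[0,0,0]]

```text
time_s: 21.85
eef_pos: [493.1, 2.9, 79.0]
ee_rot: [-0.001, -0.097, 0.995, -0.0]
force: [-1.0, 3.1, 7.0]
grip_width: 0.206
grip_force: 41.5
```

>>> apply_moves:
  targets:
    - [10,[0.2,-1,0],[0,0,0]]
    - [10,[0.4,-2,0],[0,0,0]]
    - [10,[0.6,-3,0],[0,0,0]]
    - [10,[0.6,-3,0],[0,0,0]]

```text
time_s: 22.25
eef_pos: [493.4, 1.2, 79.0]
ee_rot: [-0.001, -0.097, 0.995, 0.001]
force: [-0.9, 11.9, 8.9]
grip_width: 0.206
grip_force: 41.9
```

```bash
python3 - <<'E'
from slab import *
p,d=capture("side");np.save("s9.npy",d);cv2.imwrite("pics/s9.png",p)
s=ctrl.sense();print(s["time_s"],s["eef_pos"],s["force"])
O=np.array((532.5,-186));P=cloud("side",d);q=sl(P,O);z=P[...,2];H,S,V=cv2.split(cv2.cvtColor(p,cv2.COLOR_BGR2HSV))
for f in("side0","s9"):
    P=cloud("side",np.load(f+".npy"));q=sl(P,O);p=cv2.imread(f"pics/{f}.png");S=cv2.cvtColor(p,cv2.COLOR_BGR2HSV)[...,1]
    m=(abs(P[...,2]-91)<2.5)&(S<60)&(abs(q[...,0])<115)&(q[...,1]>110)&(q[...,1]<185);print(f,m.sum(),np.percentile(q[m][:,1],[2,50,98]))
for nm,b in dict(pfar=(58,125,-140,52),pnear=(-125,-58,-52,140),near=(-140,52,-140,-55),far=(-52,140,60,140)).items():
    T=tapepts("pics/s9.png","s9.npy","side",101,109,O,b)
    if len(T)>20: rep(nm,T)
E
```

```text
22.3 [493.40234829   1.15513834  78.9853539 ] [-2.56797637 11.62741495  8.2249666 ]
side0 90 [162.0869188  166.25631696 171.34869334]
s9 16 [118.7557758  123.52673362 180.88878983]
pfar 294 x [70.  83.9 97.8] y [-110.1 -106.   -31.5   47.3   50.9] z 105.6 dz/dy -0.002 dx/dy -0.014
pnear 334 x [-100.3  -87.   -72.4] y [-48.4 -44.2  30.4 110.5 114.2] z 105.5 dz/dy 0.0 dx/dy -0.01
near 339 x [-109.6  -35.3   44.8] y [-97.3 -95.8 -82.7 -69.6 -67.2] z 105.6 dz/dy -0.043 dx/dy -0.26
far 290 x [-47.9  30.4 109. ] y [ 71.4  72.8  85.6 100.  101.4] z 105.8 dz/dy -0.02 dx/dy 0.139
```

>>> apply_moves:
  targets:
    - [10,[0.3,-1.5,0],[0,0,0]]
    - [10,[0.6,-3,0],[0,0,0]]
    - [10,[0.6,-3,0],[0,0,0]]
    - [10,[0.6,-3,0],[0,0,0]]

```text
time_s: 22.7
eef_pos: [493.4, 1.1, 79.0]
ee_rot: [-0.001, -0.098, 0.995, 0.003]
force: [-3.4, 33.7, 12.8]
grip_width: 0.206
grip_force: 42.8
```

>>> apply_moves:
  targets:
    - [10,[-0.4,2,0],[0,0,0]]
    - [10,[-0.7,3.5,0],[0,0,0]]
    - [10,[-0.7,3.5,0],[0,0,0]]
    - [25,[-0.7,3.5,0],[0,0,0]]
    - [40,[-0.7,3.5,0],[0,0,0]]
    - [40,[-0.7,3.5,0],[0,0,0]]
    - [40,[-0.7,3.5,0],[0,0,0]]
    - [40,[-0.7,3.5,15],[0,0,0]]
    - [40,[-0.7,3.5,50],[0,0,0]]
    - [40,[-0.7,3.5,95],[0,0,0]]
    - [40,[-0.7,3.5,140],[0,0,0]]
    - [40,[-40,40,180],[0,0,0]]
    - [40,[-80,80,200],[0,0,0]]
    - [40,[-120,120,200],[0,0,0]]
    - [40,[-160,160,200],[0,0,0]]
    - [40,[-160,200,200],[0,0,0]]
    - [40,[-160,200,200],[0,0,0]]
    - [40,[-160,200,200],[0,0,0]]

```text
time_s: 24.5
eef_pos: [332.8, 198.2, 278.4]
ee_rot: [-0.001, -0.099, 0.995, -0.0]
force: [-0.6, 0.2, -1.1]
grip_width: 0.464
grip_force: 0.0
```

```bash
python3 - <<'E'
from slab import *
p,d=capture("side");np.save("s10.npy",d);cv2.imwrite("pics/s10.png",p);pt,d2=capture("top");np.save("t10.npy",d2);cv2.imwrite("pics/t10.png",pt)
s=ctrl.sense();print(s["time_s"],s["eef_pos"],s["force"],s["dq"])
for n,f,f0,O in(("side","s10","side0",(532.5,-186)),("top","t10","top0",(530.5,-182.4))):
  for g in(f0,f):
    P=cloud(n,np.load(g+".npy"));q=sl(P,np.array(O));pp=cv2.imread(f"pics/{g}.png");hs=cv2.cvtColor(pp,cv2.COLOR_BGR2HSV)
    m=(abs(P[...,2]-91)<2.5)&(hs[...,1]<60)&(abs(q[...,0])<115)&(q[...,1]>110)&(q[...,1]<185)
    k=(P[...,2]>106)&(P[...,2]<118)&(hs[...,2]<80)&(abs(q[...,0])<60)&(q[...,1]>160)&(q[...,1]<260)
    print(n,g,m.sum(),np.percentile(q[m][:,1],[2,50,98]).round(1) if m.any() else 0,"grip",np.median(q[k],axis=0))
  for nm,b in dict(pfar=(58,125,-140,52),pnear=(-125,-58,-52,140),near=(-140,52,-140,-55),far=(-52,140,60,140)).items():
    T=tapepts(f"pics/{f}.png",f+".npy",n,101,109,O,b)
    if len(T)>20: rep(n+nm,T)
cv2.imwrite("pics/c10.png",np.hstack([cv2.resize(p[100:320,230:450],(400,400)),cv2.resize(pt[100:290,270:460],(400,400))]))
E
```

```text
24.6 [333.98383765 196.37409337 278.1831419 ] [-0.26910878  0.96510472  0.78303492] [-3.28402691e-02  2.92906304e-03  1.30535061e-03 -9.18063613e-04
  5.19759564e-04  3.51662399e-05]
side side0 90 [162.1 166.3 171.3] grip [ -2.99831984 233.31683003]
side s10 21 [119.4 179.5 183.1] grip [ -3.02664742 186.78273857]
sidepfar 297 x [69.8 83.7 97.5] y [-110.6 -107.6  -30.4   46.9   51.7] z 105.6 dz/dy -0.005 dx/dy -0.008
sidepnear 326 x [-99.6 -86.  -72.5] y [-48.  -44.9  29.4 111.  113.7] z 105.4 dz/dy 0.002 dx/dy -0.013
sidenear 344 x [-110.3  -37.    43.7] y [-97.  -95.2 -82.6 -69.4 -68.4] z 105.3 dz/dy 0.014 dx/dy -0.453
sidefar 291 x [-47.2  31.  107.8] y [ 71.4  72.5  86.2 100.  102.1] z 105.6 dz/dy -0.024 dx/dy -0.071
top top0 129 [162.6 166.4 170.4] grip [ -2.4652819  236.45422984]
top t10 127 [115.1 119.4 122.8] grip [ -1.1746517  189.41496022]
toppfar 422 x [69.3 82.4 95.3] y [-109.3 -105.6  -27.1   48.3   51.3] z 105.6 dz/dy -0.001 dx/dy -0.014
toppnear 438 x [-100.8  -87.8  -75.2] y [-46.7 -42.3  35.7 107.7 112.4] z 105.8 dz/dy -0.003 dx/dy -0.012
topnear 432 x [-110.2  -35.4   44.4] y [-112.7  -96.7  -83.   -70.9  -70. ] z 105.6 dz/dy 0.001 dx/dy -0.278
topfar 429 x [-48.7  25.7 106.1] y [71.9 72.7 85.6 98.4 99.1] z 105.8 dz/dy -0.011 dx/dy -0.003
```

View pics/c10.png

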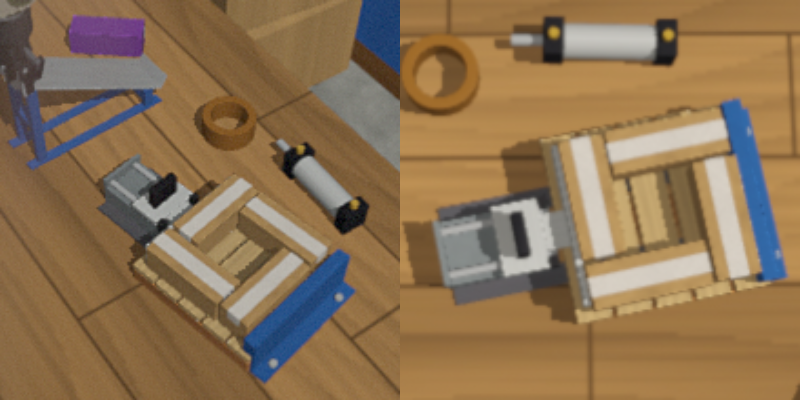

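Both views show the pinwheel complete, gaps 5–9 mm, the bar against the layer and home (grip at slab y 189), chute empty and the bystanders untouched.

```bash
python3 -c "
from rig import ctrl
print(ctrl.finish_job())"
```

```text
the job is handed in; nothing more can be done
None
```

The job is handed in: both chute cartons are down flat in the open places with gaps of about 5–9 mm, and the squaring bar is pushed home onto its end stops, at about 25 s of the 64 s allowed.

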